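# Clamp the solvent bottle and open its safety cap

## Task

Set the white cleaning-solvent bottle upright into the sprung bench clamp, pushing it fully down between the jaws so that the blue jaw springs open and closes on it. Then press its red push-and-turn safety cap down, twist it anticlockwise until it is free, and lift it off. Finish while still holding the cap in the gripper, still and level, about 7 cm above the open neck, with the bottle left clamped; leave the grease tin, the screwdriver and the bin of clips alone.

Things in the scene. Friction and masses are not known exactly. Their poses are not given: they have to be found in the camera images.
- bottle_mid (a point): Loose white square bottle, 0.36 to 0.6 kg, blank yellow labels, body 56 x 56 mm, 80 mm tall, bottom edges rounded 4 mm. Point: centre of its body, 40 mm above its underside; x, y square to its sides, z up. With the cap on it is 122 mm tall and may be lifted by its locked cap. Any of its sides may face the jaws.
- bottle_neck (a point): Centre of the top of the bottle's neck, 66 mm above bottle_mid; the neck is about 44 mm wide and hidden under the cap.
- cap_mid (a point): Loose red round ribbed cap on the bottle, 54 mm across, 36 mm tall, 40 g. Point: on its axis half-way up, 18 mm below its top. Locked, this lies 64 mm above bottle_mid, the skirt 6 mm clear of the bottle's shoulder, and the cap's x (white pointer bar on top) lies along the bottle's x. A spring under it pushes it up with 8 N.
- cap_top (a point): Centre of the cap's top. Unlocking: press down 4 to 6 mm (11 to 12 N; at 6 mm it sits on the shoulder), keep it down and turn anticlockwise seen from above by about 60 deg (1.05 rad). Unpressed it will not turn. Past the safety tooth at 34 deg, free to lift from 37 deg on, stopped at about 86 deg. Then it lifts straight off.
- clamp_seat (a point): Clamp screwed to the bench: dark base plate 6 mm thick, fixed aluminium jaw, blue sprung jaw, both 70 mm long along x. Point: bottle's place, on the plate's upper face; z up. Fixed jaw face at y = +28 mm, sprung one at rest at -23 mm, upright for 28 mm above this point. Bottle's axis belongs at x = 0 (within 15 mm), y = 0, sides square to x and y.
- clamp_mouth (a point): Middle of the clamp's open mouth, 48 mm above clamp_seat. Above their upright faces the jaws flare out 22 deg from upright as lead-in lips, to a mouth from y = -33 to +36 mm of clamp_seat; both x ends are open. Lowering the bottle here pushes the blue jaw aside; expect 5 to 20 N.
- jaw (a joint): Opening of the blue sprung jaw in m, along the clamp's -y: 0 at rest, 0.005 closed on the squarely seated bottle, 0.010 at its stop. Spring 2 N at rest, 4 N on the bottle; the stop keeps the bottle from turning more than about 5 degrees.
- grease_tin: Bystander: upright blue-banded can, 60 mm across, 85 mm tall; origin at the centre of its underside.
- screwdriver: Bystander: yellow-handled screwdriver lying on the bench, 200 mm long along its x; origin under its middle.
- clip_bin: Bystander: dark steel bin of spring clips, 90 x 140 x 45 mm, 2.5 kg; origin at the centre of its underside.

How it is judged:
By the outcome, as a careful person would: the job done as asked, in the order asked, and still so for the second after the job is handed in, while the arm keeps its last pose, push and grip.
It also fails if it takes over 45 s, if anything falls off the work surface, if the arm or the gripper's body presses on something with over 40 N, if the wrist force passes 120 N, or if a joint passes its speed limit or range.

## Robot

A 7-joint arm with a two-finger parallel gripper is mounted at the origin on the work surface. World frame = base frame: x ahead of the robot, y to its left, z up, the work surface at z = 0. Lengths are in m, angles in rad, forces in N, time in s.
With the tool pointing down it reaches from about 0.4 to 0.85 m from the base axis. Payload 10.4 kg.
Tool frame: the origin (TCP) lies at the very end of the fingers, on their centre line; the grasp point (between the pads) lies 19 mm behind it; z points along the fingers, y is the direction in which the jaws open and shut (so a half turn about z gives the same grasp; the last joint's range is limited). The gripper opens to 87 mm and grips with 3 to 60 N. Pads are 19 mm wide; open, the fingers measure 117 mm over their backs; the gripper's body (75 mm by 190 mm) begins 51 mm behind the grasp point.
Start: joints at [1.236, 0.332, -0.065, 1.46, 0.022, 1.35, -0.088], TCP at [0.192, -0.595, 0.223] pointing down, gripper open.
Joint ranges: [-2.6, 2.6], [-0.5, 2.12], [-1.47, 1.34], [0.16, 2.42], [-1.27, 4.41], [0.06, 2.06], [-2.6, 2.6]. Speed limits (rad/s): [2.22, 2.22, 2.79, 2.79, 3.14, 3.14, 3.14].

## Interface

Orientations are given as a unit quaternion [x, y, z, w].
In Python, from bench import read_state, camera, close_job gives the robot as it stands.
- The arm moves only by the shell command python3 -m inch 'ROWS' [OPENING] [FORCE]. ROWS is JSON, a list of rows, each a list of 6 numbers: the shift along the tool's x, y, z as a fraction of full scale, then the turn, a rotation vector about the tool's x, y, z as a fraction of full scale. In form: [[tx, ty, tz, ax, ay, az], ...]. A call has 1 to 5 rows; each row shifts and turns the commanded pose from where the row before left it, along the tool's axes as they then stand; what a row does not reach is not made up. Full scale, the value 1, is 0.04 m for a shift and 120 degrees for a turn. A row lasts 1/8 s, in which the tool goes at most 62.5 mm and 10.7 degrees, less where a joint would pass 70% of its speed; a pose out of reach is approached as far as the arm can. A call with a number of a shift or a turn outside -1 to 1 is refused whole. A call with a gripper value outside its range is refused whole. OPENING is the opening, from -1 (shut) to 1 (fully open), so that 0 is half open, set as the call begins (- or left out, the last holds). The fingers move at their own pace and stop on an object; FORCE is the grip in N (left out, the last holds). Time passes only in rows, so rows that do not move let the fingers close. It gives the time, the measured TCP pose, the force and the opening at its end, in the units of the state.
- read_state(): the state, without advancing time (a new reading comes with each control period).
- camera(name): name is "side" or "top" or "wrist"; returns a dict with "img" (480x640x3 uint8, red, green, blue), "depth" (480x640 float32, m along the optical axis (not along the pixel's ray), 0 where there is no reading), "fx", "fy", "cx", "cy" (pixels), "position" and "orientation" of the camera in the world; the wrist camera has in their place "tool_from_camera" (4x4, takes a point from camera to tool coordinates, whose origin is the TCP and whose axes are the flange's). Camera axes: x right, y down, z forward; pixel columns grow to the right and rows downward; lengths in m; the calibration is good to about 2 mm. A picture is of the moment at which its call begins: read the wrist's pose just before it.
- close_job(): hands the job in, once; it reports no verdict.
The state is a dict: "time": time; "joint_positions": joint angles; "joint_vel": joint speeds; "joint_torque": joint torques, N m; "ee_pos": TCP position; "eef_rot": TCP orientation; "ft_force": force on the tool from outside, world axes, zero at the start; "torque": the same for the moment, N m; "width": finger opening in m.
Only numpy, scipy, OpenCV 4.12 (cv2) and the standard library are available. Lean on these libraries where they do the work, as an engineer would, in place of code of your own. Each camera call takes 0.05 s, during which the arm holds its last target.

## Working session

There is one attempt and no reset: what is moved stays moved. The work goes in short steps, Python scripts to look and compute and a shell command to move; the robot and the scene stay as the last step left them, time stands still between calls to the robot, and variables do not carry over. Pictures are saved under pics/ and viewed, and the job is handed in when it is done.

```bash
ls; mkdir -p pics; python3 - <<'E'
from bench import read_state, camera
import cv2, numpy as np
s=read_state(); print({k:np.round(v,4).tolist() for k,v in s.items()})
for n in ("top","side"):
    c=camera(n); cv2.imwrite(f"pics/{n}0.png",c["img"][:,:,::-1]); print(n,c["fx"],c["cx"],c["cy"],c["position"],c["orientation"])
E
```

```text
pics
{'time': 0.0, 'joint_positions': [1.2364, 0.3328, -0.0647, 1.4609, 0.0216, 1.3499, -0.0885], 'joint_vel': [0.0002, 0.0014, 0.0, -0.0003, 0.0025, 0.0001, -0.0027], 'joint_torque': [0.0005, -62.3249, 0.0248, -38.9908, -0.0613, 0.0395, 0.0001], 'ee_pos': [0.1916, -0.5945, 0.2218], 'eef_rot': [0.9879, 0.1553, -0.0001, -0.0007], 'ft_force': [0.1126, 0.6639, -0.429], 'torque': [-0.0076, 0.0139, -0.0505], 'width': 0.087}
top 564.499345173484 323.24018305982895 242.95335920804078 [0.54645815 0.09511761 1.13556456] [ 0.71109902 -0.70207239  0.03227937 -0.01976304]
side 528.7013162663109 329.96896366576163 233.45901558912558 [ 0.49402642 -0.71786943  0.55964107] [ 0.85746785 -0.06288048  0.045922   -0.50861194]
```

View pics/top0.png

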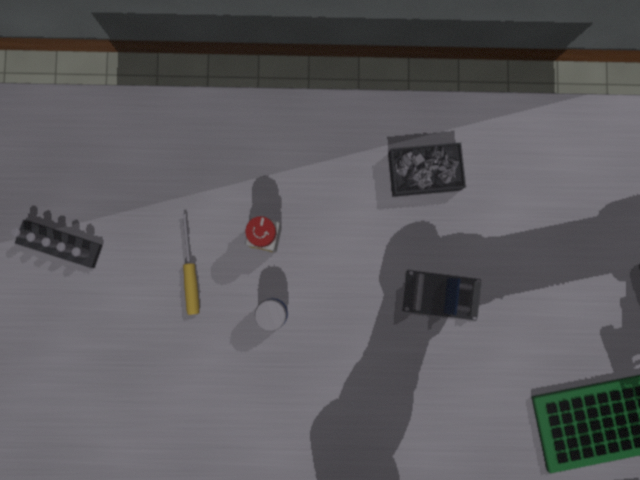

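View pics/side0.png

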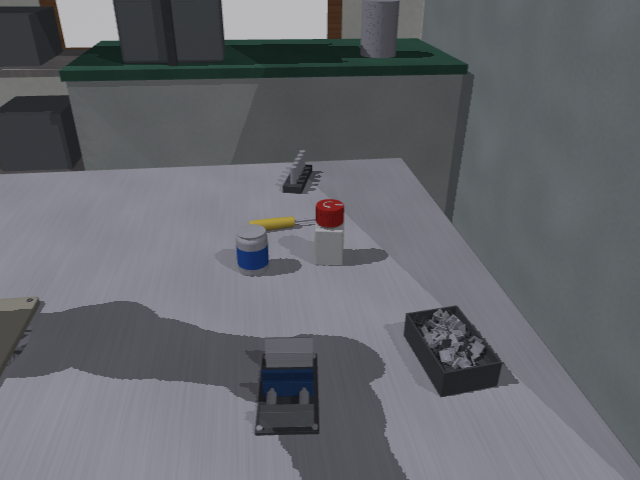

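The top view shows the red cap at about (261,232), with the white bottle under it. The clamp is at (441,295): the aluminium jaw at column 418, the blue jaw at 452. The tin is at (271,314), the screwdriver at (190,270) and the bin at (427,169). The side view agrees, with the cap at (330,213) and the clamp at (288,385).

```bash
cat > h.py <<'E'
import numpy as np, cv2
from scipy.spatial.transform import Rotation as R
from bench import read_state, camera
def cam(n):
    s=read_state(); c=camera(n)
    if n=="wrist":
        T=np.eye(4);T[:3,:3]=R.from_quat(s["eef_rot"]).as_matrix();T[:3,3]=s["ee_pos"]
        M=T@np.array(c["tool_from_camera"]); c["R"]=M[:3,:3];c["p"]=M[:3,3]
    else:
        c["R"]=R.from_quat(c["orientation"]).as_matrix();c["p"]=np.array(c["position"])
    c["bgr"]=c["img"][:,:,::-1].copy(); c["hsv"]=cv2.cvtColor(c["img"],cv2.COLOR_RGB2HSV)
    v,u=np.mgrid[:480,:640]; d=c["depth"]
    P=np.stack([(u-c["cx"])/c["fx"]*d,(v-c["cy"])/c["fy"]*d,d],-1)
    c["W"]=P@c["R"].T+c["p"]; c["W"][d==0]=np.nan
    return c
def ray(c,u,v,z):
    r=c["R"]@np.array([(u-c["cx"])/c["fx"],(v-c["cy"])/c["fy"],1.]); return c["p"]+r*(z-c["p"][2])/r[2]
def big(m):
    m=m.astype(np.uint8); k=cv2.findContours(m,cv2.RETR_EXTERNAL,cv2.CHAIN_APPROX_NONE)[0]; return max(k,key=cv2.contourArea)
def red(c): h=c["hsv"]; return ((h[...,0]<8)|(h[...,0]>172))&(h[...,1]>150)&(h[...,2]>60)
E
python3 - <<'E'
from h import *
for n in ("top","side"):
    c=cam(n); W=c["W"]; m=red(c)
    k=big(m); mm=np.zeros((480,640),np.uint8); cv2.drawContours(mm,[k],-1,1,-1)
    P=W[(mm>0)]; P=P[~np.isnan(P[:,0])]; print(n,"cap",len(P),P.min(0).round(4),P.max(0).round(4))
    t=P[P[:,2]>np.percentile(P[:,2],98)-.004]; print(" top face z",np.median(t[:,2]).round(4),"ctr",((t.min(0)+t.max(0))/2).round(4),t.mean(0).round(4),(t.max(0)-t.min(0)).round(3))
    if n=="top":
        (u,v),r=cv2.minEnclosingCircle(k); print(u,v,r,ray(c,u,v,.122).round(4))
    # clamp region
    ct=big(((W[...,2]>.003)&(W[...,2]<.1)&(abs(W[...,0]-.44)<.12)&(abs(W[...,1]+.12)<.14))) if n=="top" else None
    if n=="top":
        crop=cv2.resize(c["bgr"][260:330,390:500],None,fx=7,fy=7,interpolation=cv2.INTER_CUBIC); cv2.imwrite("pics/clamp_top.png",cv2.convertScaleAbs(crop,alpha=2.5))
        crop=cv2.resize(c["bgr"][205:260,235:300],None,fx=10,fy=10,interpolation=cv2.INTER_CUBIC); cv2.imwrite("pics/cap_top.png",crop)
        for v in (285,290,295,300,305): print(v,[(u,(W[v,u]*1000).round(0).tolist()) for u in range(400,484,4)])
E
```

```text
top cap 582 [0.6162 0.1664 0.1158] [0.6667 0.2167 0.1278]
 top face z 0.1237 ctr [0.6421 0.1916 0.1251] [0.6402 0.1915 0.1239] [0.049 0.05  0.006]
260.07501220703125 231.0749969482422 14.318305969238281 [0.6412 0.1916 0.122 ]
285 [(400, [548.0, -80.0, -1.0]), (404, [548.0, -87.0, 3.0]), (408, [548.0, -95.0, 9.0]), (412, [548.0, -103.0, 4.0]), (416, [548.0, -110.0, 13.0]), (420, [548.0, -110.0, 52.0]), (424, [548.0, -127.0, 5.0]), (428, [548.0, -134.0, 13.0]), (432, [548.0, -143.0, 8.0]), (436, [548.0, -151.0, 9.0]), (440, [549.0, -159.0, 9.0]), (444, [549.0, -167.0, 8.0]), (448, [549.0, -171.0, 24.0]), (452, [549.0, -174.0, 45.0]), (456, [549.0, -179.0, 57.0]), (460, [549.0, -194.0, 26.0]), (464, [549.0, -201.0, 30.0]), (468, [549.0, -210.0, 28.0]), (472, [549.0, -219.0, 21.0]), (476, [549.0, -224.0, 33.0]), (480, [549.0, -231.0, 37.0])]
290 [(400, [538.0, -80.0, 1.0]), (404, [538.0, -88.0, 1.0]), (408, [538.0, -94.0, 10.0]), (412, [538.0, -103.0, 6.0]), (416, [538.0, -108.0, 23.0]), (420, [538.0, -110.0, 54.0]), (424, [538.0, -127.0, 7.0]), (428, [538.0, -135.0, 5.0]), (432, [538.0,
[... 1683 characters left out ...]
8.0, -96.0, 4.0]), (412, [508.0, -103.0, 6.0]), (416, [510.0, -102.0, 56.0]), (420, [509.0, -113.0, 39.0]), (424, [508.0, -128.0, 4.0]), (428, [509.0, -134.0, 12.0]), (432, [509.0, -142.0, 12.0]), (436, [509.0, -152.0, 4.0]), (440, [509.0, -159.0, 7.0]), (444, [509.0, -167.0, 6.0]), (448, [510.0, -168.0, 38.0]), (452, [510.0, -173.0, 48.0]), (456, [511.0, -179.0, 56.0]), (460, [510.0, -196.0, 19.0]), (464, [510.0, -204.0, 19.0]), (468, [510.0, -214.0, 11.0]), (472, [510.0, -216.0, 34.0]), (476, [510.0, -224.0, 32.0]), (480, [509.0, -241.0, 1.0])]
side cap 661 [0.6145 0.1606 0.0857] [0.6675 0.2156 0.1238]
 top face z 0.1217 ctr [0.6396 0.1885 0.1215] [0.6398 0.1868 0.1217] [0.05  0.054 0.005]
```

View pics/clamp_top.png

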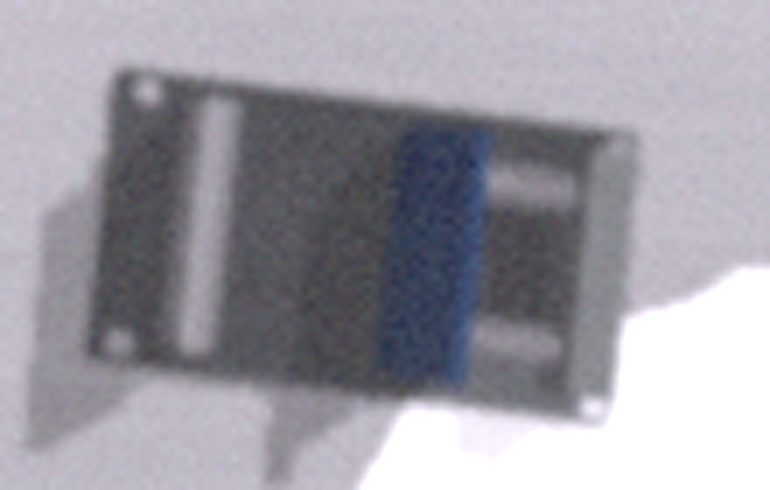

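View pics/cap_top.png

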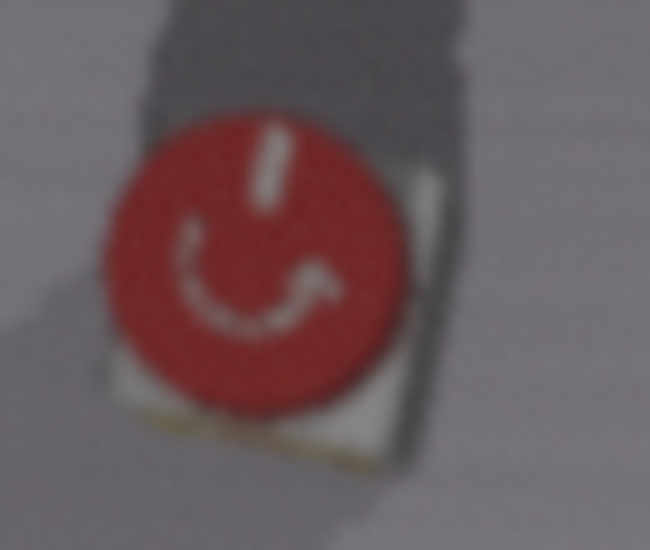

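```bash
python3 -m inch '[[0.9,-0.77,-0.2,0,0,0],[0.9,-0.77,-0.2,0,0,0],[0.9,-0.77,-0.2,0,0,0],[0.9,-0.77,-0.2,0,0,0],[0.9,-0.77,-0.2,0,0,0]]'; python3 -m inch '[[0.9,-0.77,-0.2,0,0,0],[0.9,-0.77,-0.2,0,0,0],[0.9,-0.77,-0.2,0,0,0],[0.9,-0.77,-0.2,0,0,0],[0.5,-0.5,0,0,0,0]]'; python3 - <<'E'
from h import *
c=cam("wrist"); cv2.imwrite("pics/w1.png",c["bgr"]); print(np.round(c["tool_from_camera"],4)); print(c["p"])
E
```

```text
time: 0.82
ee_pos: [0.3164, -0.3916, 0.2628]
eef_rot: [0.988, 0.155, -0.0, 0.0]
ft_force: [1.4, -1.1, -0.0]
width: 0.0867
time: 1.45
ee_pos: [0.4293, -0.2042, 0.2952]
eef_rot: [0.988, 0.157, 0.001, 0.0]
ft_force: [0.2, -0.3, -0.1]
width: 0.087
[[ 4.000e-04 -9.556e-01 -2.945e-01  8.010e-02]
 [ 1.000e+00  2.000e-04  7.000e-04  4.000e-04]
 [-6.000e-04 -2.945e-01  9.556e-01 -1.624e-01]
 [ 0.000e+00  0.000e+00  0.000e+00  1.000e+00]]
[ 0.50540378 -0.17978261  0.45771261]
```

View pics/w1.png

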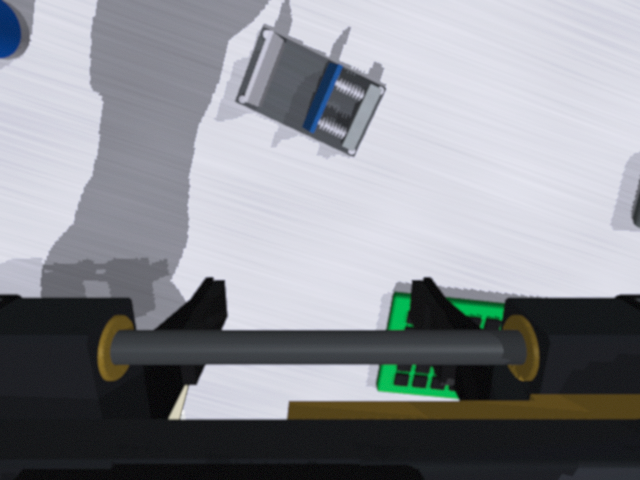

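The wrist view shows the clamp at (312,90), with the fixed jaw at the left (255,65) and the blue jaw at (325,97). I'll crop it and rectify it.

```bash
python3 - <<'E'
from h import *
c=cam("wrist"); cv2.imwrite("pics/w1c.png",cv2.resize(c["bgr"][15:165,225:400],None,fx=4.5,fy=4,interpolation=cv2.INTER_CUBIC))
cv2.imwrite("pics/w1c.png",cv2.resize(c["bgr"][15:165,225:400],None,fx=4,fy=4,interpolation=cv2.INTER_CUBIC))
h=c["hsv"]; W=c["W"]
m=(h[...,0]>100)&(h[...,0]<125)&(h[...,1]>150)&(np.mgrid[:480,:640][1]>200); m[200:]=0
k=big(m); r=cv2.minAreaRect(k); print(r)
mm=np.zeros((480,640),np.uint8); cv2.drawContours(mm,[k],-1,1,-1); P=W[mm>0]; P=P[~np.isnan(P[:,0])]
print("blue z pct",np.percentile(P[:,2],[2,20,50,80,98]).round(4))
reg=(W[...,0]>.44)&(W[...,0]<.62)&(W[...,1]>-.26)&(W[...,1]<-.06)&(W[...,2]>.003)
for lo,hi in((.003,.01),(.02,.034),(.045,.065)):
    q=W[reg&(W[...,2]>lo)&(W[...,2]<hi)]; 
    rr=cv2.minAreaRect((q[:,:2]*1000).astype(np.float32)); print(lo,hi,len(q),np.round(rr[0],1),np.round(rr[1],1),rr[2])
E
```

```text
((324.62493896484375, 99.29875946044922), (13.756994247436523, 72.09021759033203), 23.702646255493164)
blue z pct [0.0371 0.0438 0.0537 0.0575 0.0592]
0.003 0.01 6597 [ 518.4 -165.7] [173.9 183. ] 9.833582878112793
0.02 0.034 1061 [ 526.3 -174.2] [114.2  69.6] 83.40478515625
0.045 0.065 1500 [ 529.6 -144.5] [78.3 70. ] 83.59168243408203
```

View pics/w1c.png

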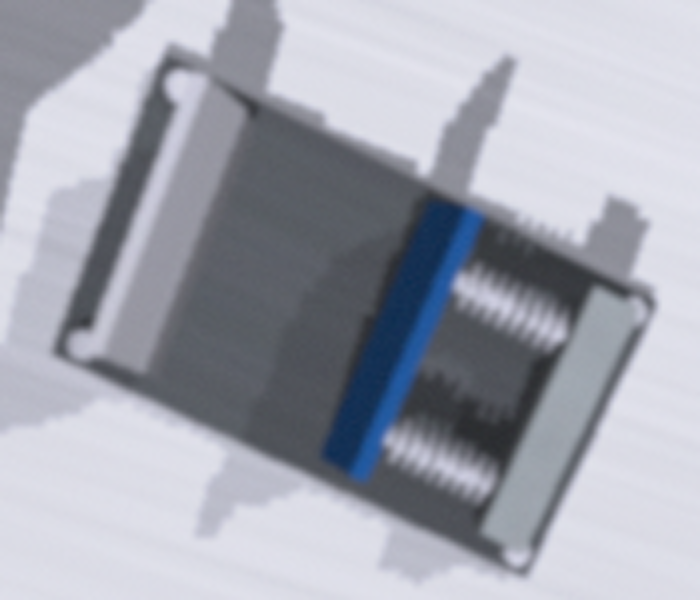

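```bash
python3 - <<'E'
from h import *
for n in("wrist","top"):
  c=cam(n); W=c["W"]
  reg=(W[...,0]>.44)&(W[...,0]<.62)&(W[...,1]>-.26)&(W[...,1]<-.06)&(W[...,2]>.045)&(W[...,2]<.065)
  q=W[reg]; rr=cv2.minAreaRect((q[:,:2]*1000).astype(np.float32)); print(n,len(q),np.round(rr[0],1),np.round(rr[1],1),rr[2])
  # edge lines: fixed / blue
  o=np.array([.5296,-.1445])
  for yaw in (np.radians(-6.4),):
    ex=np.array([np.cos(yaw),np.sin(yaw)]);ey=np.array([-ex[1],ex[0]])
    X=(W[...,:2]-o)@ex;Y=(W[...,:2]-o)@ey;Z=W[...,2]
    for lo in range(-52,56,4):
        s=(abs(X)<.03)&(Y>=lo/1000)&(Y<(lo+4)/1000)&(Z<.1)
        if s.sum(): print(lo,s.sum(),np.percentile(Z[s]*1000,[5,50,95]).round(1))
    # slope of fixed-jaw and blue points: fit y vs x in height band .05-.06
    for nm,s in(("fix",(Y>.02)&(Y<.05)),("blue",(Y<-.01)&(Y>-.05))):
        for zl in (.025,.035,.045,.055):
            t=s&(Z>zl)&(Z<zl+.01)&(abs(X)<.04)
            if t.sum()>20: p=np.polyfit(X[t],Y[t],1); print(nm,zl,t.sum(),"slope deg",np.degrees(p[0]).round(2),"y0",(p[1]*1000).round(1),"x",np.percentile(X[t]*1000,[1,99]).round(1))
E
```

```text
wrist 1500 [ 529.7 -144.4] [78.5 70. ] 83.56949615478516
-52 196 [ 5.3  7.2 28.6]
-48 206 [ 5.   6.9 29. ]
-44 204 [ 5.3  6.9 28. ]
-40 229 [ 6.7 57.1 58.7]
-36 250 [52.5 57.  59.1]
-32 233 [42.7 47.2 52. ]
-28 179 [34.6 38.4 42.4]
-24 199 [4.8 6.4 7.8]
-20 201 [5.  6.4 7.7]
-16 204 [4.8 6.4 7.8]
-12 204 [4.7 6.3 8. ]
-8 203 [5.  6.3 7.7]
-4 205 [4.8 6.3 7.7]
0 212 [5.  6.4 7.9]
4 203 [5.  6.4 7.6]
8 209 [4.6 6.3 7.7]
12 209 [4.7 6.4 8. ]
16 208 [5.  6.2 7.7]
20 211 [4.8 6.3 8. ]
24 493 [ 5.7 23.1 38.2]
28 352 [39.  43.8 48.6]
32 328 [48.5 52.9 55.2]
36 195 [51.9 53.5 54.7]
44 14 [5.6 6.9 8. ]
48 213 [4.9 6.4 7.8]
52 210 [4.6 6.4 7.7]
fix 0.025 128 slope deg 0.12 y0 26.3 x [-33.   33.9]
fix 0.035 396 slope deg 0.02 y0 28.5 x [-34.2  34.5]
fix 0.045 734 slope deg -0.15 y0 34.3 x [-34.3  34.4]
fix 0.055 36 slope deg -0.22 y0 35.0 x [-33.7  34.4]
blue 0.025 125 slope deg -2.09 y0 -41.5 x [-29.4  27.9]
blue 0.035 257 slope deg 0.18 y0 -27.1 x [-34.2  34.1]
blue 0.045 287 slope deg 0.07 y0 -31.2 x [-34.1  34.7]
blue 0.055 443 slope deg -0.1 y0 -36.1 x [-34.2  34.2]
top 388 [ 532.4 -143.9]
[... 340 characters left out ...]
.4]
8 59 [ 3.2  6.8 10.5]
12 56 [3.1 6.4 9.2]
16 64 [3.2 7.  9.9]
20 22 [ 4.2  7.8 10.1]
24 6 [32.4 34.2 36.8]
28 35 [37.2 41.7 46.6]
32 47 [48.  52.2 55.8]
36 191 [ 4.5 25.7 56.3]
40 64 [ 2.6  6.  10.8]
44 58 [2.7 6.4 9.2]
48 60 [ 2.4  6.9 11. ]
52 61 [ 4.4  6.9 10.1]
fix 0.025 45 slope deg -0.68 y0 35.8 x [-30.9  36.8]
fix 0.035 38 slope deg -1.17 y0 30.0 x [-30.6  35. ]
fix 0.045 105 slope deg 0.21 y0 35.9 x [-31.4  37.3]
fix 0.055 32 slope deg -0.47 y0 37.6 x [-31.3  29.3]
blue 0.025 73 slope deg 2.9 y0 -30.6 x [-29.5  35.8]
blue 0.035 113 slope deg -0.07 y0 -26.4 x [-31.8  35.9]
blue 0.045 139 slope deg 0.06 y0 -30.8 x [-31.5  36.6]
blue 0.055 112 slope deg -0.0 y0 -34.6 x [-31.9  36.3]
```

```bash
python3 - <<'E'
from h import *
s=read_state(); print(np.round(s["joint_positions"],3))
c=cam("top")
m=red(c)
# bar: non-red bright inside the cap's circle
hs=c["hsv"]; bx=slice(205,262),slice(232,296)
mw=(hs[...,1]<90)&(hs[...,2]>120); yy,xx=np.mgrid[:480,:640]; mw&=((xx-260.5)**2+(yy-231)**2<13.5**2)
print(mw.sum())
n,l,st,ce=cv2.connectedComponentsWithStats(mw.astype(np.uint8)); print(st,ce)
E
```

```text
[ 0.797 -0.009 -0.436  1.703 -0.004  1.447 -0.897]
49
[[     0      0    640    480 307151]
 [   260    218      4      8     25]
 [   253    228      2      1      2]
 [   262    231      5      7     16]
 [   254    233      2      4      4]
 [   268    233      1      2      2]] [[319.50919906 239.50192902]
 [261.56       221.36      ]
 [253.5        228.        ]
 [264.375      234.25      ]
 [254.5        234.5       ]
 [268.         233.5       ]]
```

```bash
python3 -m inch '[[0.65,-0.85,0,0,0,0],[0.65,-0.85,0,0,0,0],[0.65,-0.85,0,0,0,0],[0.65,-0.85,0,0,0,0],[0.65,-0.85,0,0,0,0]]'; python3 -m inch '[[0.65,-0.85,0,0,0,0],[0.65,-0.85,0,0,0,0],[0.65,-0.85,0,0,0,0],[0.65,-0.85,0,0,0,0],[0.6,-0.8,0,0,0,0]]';python3 -m inch '[[0,0,0,0,0,0.08],[0,0,0,0,0,0.08],[0,0,0,0,0,0.07],[0,0,0,0,0,0],[0,0,0,0,0,0]]'; python3 - <<'E'
from h import *
c=cam("wrist"); cv2.imwrite("pics/w2.png",c["bgr"]); print(c["p"])
E
```

```text
time: 2.33
ee_pos: [0.4998, -0.0052, 0.2944]
eef_rot: [0.988, 0.154, -0.0, 0.0]
ft_force: [0.1, -0.6, -0.2]
width: 0.0872
time: 2.95
ee_pos: [0.5709, 0.1939, 0.294]
eef_rot: [0.988, 0.154, -0.0, 0.0]
ft_force: [0.7, -1.5, 0.5]
width: 0.0871
time: 3.58
ee_pos: [0.5701, 0.1935, 0.2943]
eef_rot: [0.996, -0.084, -0.0, 0.0]
ft_force: [0.3, 0.2, 0.0]
width: 0.0869
[0.64934154 0.1793514  0.45674104]
```

View pics/w2.png

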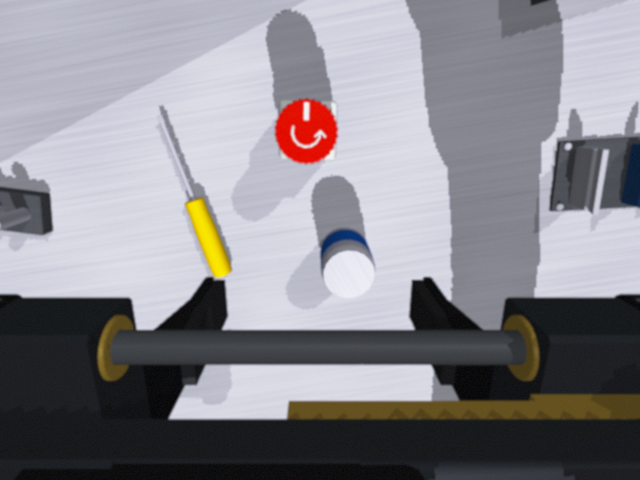

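The cap is at (306,131) with its bar pointing straight up. The square body's corners show around it, almost square to the picture. The tin is at (348,270).

```bash
python3 - <<'E'
from h import *
c=cam("wrist"); W=c["W"]; s=read_state()
k=big(red(c)); (u,v),r=cv2.minEnclosingCircle(k); 
mm=np.zeros((480,640),np.uint8); cv2.drawContours(mm,[k],-1,1,-1)
P=W[mm>0]; t=P[P[:,2]>.117]; cc,cr=cv2.minEnclosingCircle((t[:,:2]*1000).astype(np.float32)); print("cap top",cc,cr,np.median(t[:,2]), "circle ray",ray(c,u,v,.115).round(4))
e=cv2.fitEllipse(k);print(e)
# bar
hs=c["hsv"]; bar=(mm>0)&(hs[...,1]<110)
n,l,st,ce=cv2.connectedComponentsWithStats(bar.astype(np.uint8))
for i in range(1,n):
    if st[i,4]>15:
        q=np.argwhere(l==i)[:,::-1]; w=np.array([ray(c,a,b,.122)[:2] for a,b in q])*1000; rr=cv2.minAreaRect(w.astype(np.float32)); ctr=w.mean(0); print(i,st[i],ctr.round(1),"dir from cap ctr",np.degrees(np.arctan2(*(ctr-np.array(cc))[::-1])).round(1),np.round(rr[1],1),rr[2])
# shoulder
d=np.hypot(W[...,0]-cc[0]/1000,W[...,1]-cc[1]/1000)
sh=(d<.045)&(W[...,2]>.03)&(W[...,2]<.084); q=W[sh]; print(len(q)); rr=cv2.minAreaRect((q[:,:2]*1000).astype(np.float32)); print(np.round(rr[0],1),np.round(rr[1],1),rr[2])
print("tool yaw",np.degrees(2*np.arctan2(s["eef_rot"][1],s["eef_rot"][0])))
cv2.imwrite("pics/w2c.png",cv2.resize(c["bgr"][80:190,240:370],None,fx=5,fy=5,interpolation=cv2.INTER_CUBIC))
E
```

```text
cap top (640.8187866210938, 190.73782348632812) 26.50139617919922 0.12241768798301866 circle ray [0.6412 0.1915 0.115 ]
((306.02398681640625, 130.65768432617188), (60.10755157470703, 62.845035552978516), 174.69725036621094)
1 [304 102   6  19 107] [657.3 187.6] dir from cap ctr -10.7 [ 4.2 14.4] 79.77249145507812
2 [291 125  35  23 219] [635.  190.8] dir from cap ctr 179.9 [29.7 16.8] 70.63471221923828
412
[640.2 191.5] [55.8 55.7] 79.35896301269531
tool yaw -9.647893251210231
```

View pics/w2c.png

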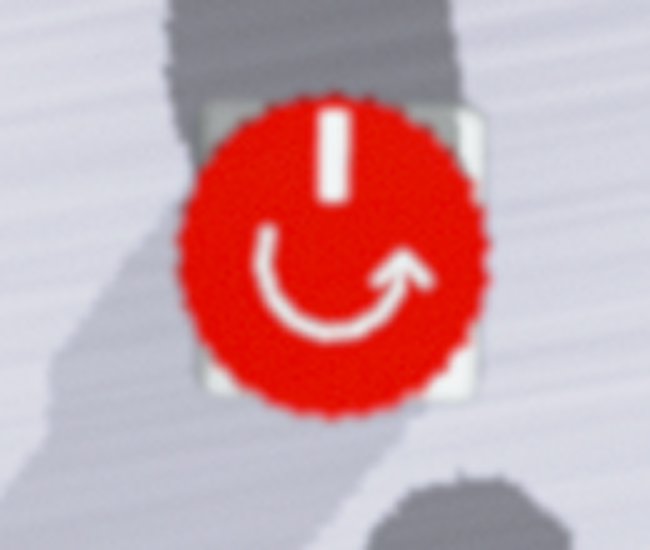

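```bash
python3 -m inch '[[0.87,-0.12,0.5,0,0,0.007],[0.87,-0.12,0.5,0,0,0],[0,0,1,0,0,0],[0,0,1,0,0,0],[0,0,0,0,0,0]]' 1 40; python3 - <<'E'
from h import *
s=read_state();print(s["ee_pos"],s["eef_rot"],np.round(s["joint_positions"],2))
E
```

```text
time: 4.3
ee_pos: [0.6386, 0.1905, 0.1715]
eef_rot: [0.996, -0.092, -0.003, 0.001]
ft_force: [-0.2, -0.5, 1.1]
width: 0.0869
[0.63857679 0.19045015 0.17145024] [ 0.99578489 -0.09167426 -0.00263445  0.00115485] [ 0.1   0.54 -0.66  1.37  0.33  1.35 -2.32]
```

```bash
python3 -m inch '[[0.04,0,0.8,0,0,0],[0,0,0.8,0,0,0],[0,0,0.36,0,0,0],[0,0,0,0,0,0]]'; python3 - <<'E'
from h import *
s=read_state();print(s["ee_pos"],s["eef_rot"],np.round(s["joint_positions"],2))
E
```

```text
time: 4.8
ee_pos: [0.6419, 0.1913, 0.0968]
eef_rot: [0.996, -0.092, 0.0, -0.0]
ft_force: [-0.8, 0.2, 0.8]
width: 0.087
[0.64187704 0.19126061 0.09684151] [ 9.95752367e-01 -9.20718130e-02  6.92157745e-05 -3.66239505e-06] [ 0.09  0.6  -0.64  1.45  0.37  1.21 -2.35]
```

```bash
python3 -m inch '[[-0.03,0,0.12,0,0,0],[0,0,0,0,0,0]]'; python3 -m inch '[[0,0,0,0,0,0],[0,0,0,0,0,0],[0,0,0,0,0,0],[0,0,0,0,0,0]]' -1 45; python3 -m inch '[[0,0,0,0,0,0],[0,0,0,0,0,0]]'; python3 - <<'E'
from h import *
c=cam("side"); cv2.imwrite("pics/s1.png",cv2.resize(c["bgr"][120:320,200:460],None,fx=3,fy=3))
E
```

```text
time: 5.05
ee_pos: [0.6407, 0.1917, 0.0922]
eef_rot: [0.996, -0.092, 0.001, -0.0]
ft_force: [0.7, -0.2, 0.1]
width: 0.0873
time: 5.55
ee_pos: [0.6405, 0.1915, 0.0914]
eef_rot: [0.996, -0.092, 0.0, -0.0]
ft_force: [0.6, 1.9, 1.4]
width: 0.0548
time: 5.8
ee_pos: [0.6405, 0.1918, 0.0914]
eef_rot: [0.996, -0.092, 0.0, -0.0]
ft_force: [0.4, 0.5, -0.5]
width: 0.0537
```

View pics/s1.png

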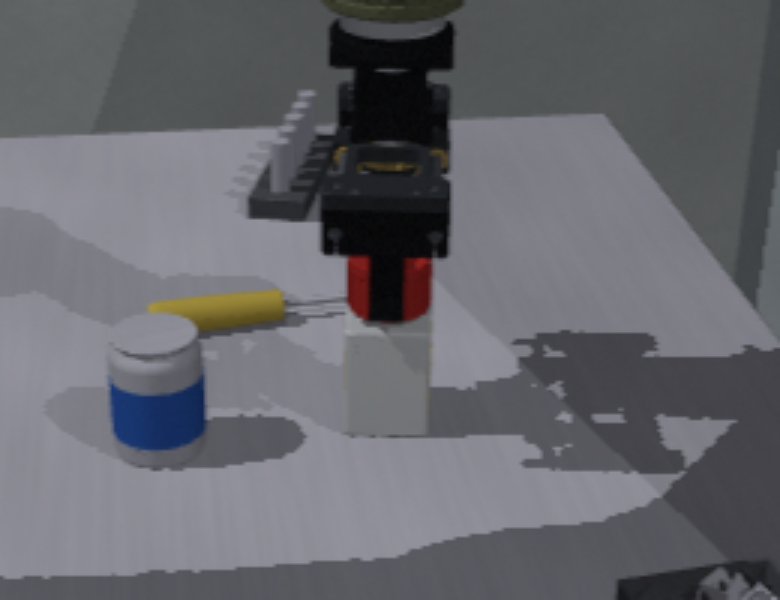

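The fingers hold the cap at 53.7 mm and the bottle is still upright. Next I'll lift it.

```bash
python3 -m inch '[[0,0,-0.2,0,0,0],[0,0,-0.5,0,0,0],[0,0,-0.8,0,0,0],[0,0,-0.8,0,0,0],[0,0,-0.5,0,0,0]]' -1 55;  python3 - <<'E'
from h import *
s=read_state();print(s["ee_pos"],s["eef_rot"],np.round(s["joint_positions"],2),s["ft_force"],s["torque"],s["width"])
c=cam("side"); cv2.imwrite("pics/s2.png",cv2.resize(c["bgr"][60:300,200:460],None,fx=2.5,fy=2.5))
E
```

```text
time: 6.48
ee_pos: [0.6409, 0.1917, 0.2061]
eef_rot: [0.996, -0.092, 0.001, -0.0]
ft_force: [-0.0, 0.2, -6.2]
width: 0.0536
[0.64085626 0.19167853 0.20611899] [ 9.95742173e-01 -9.21747098e-02  1.10425610e-03 -3.58778066e-04] [ 0.1   0.52 -0.67  1.33  0.32  1.4  -2.31] [-0.03154301  0.15640629 -6.24593215] [ 0.0411741   0.05869696 -0.0279237 ] 0.05361217243710295
```

View pics/s2.png

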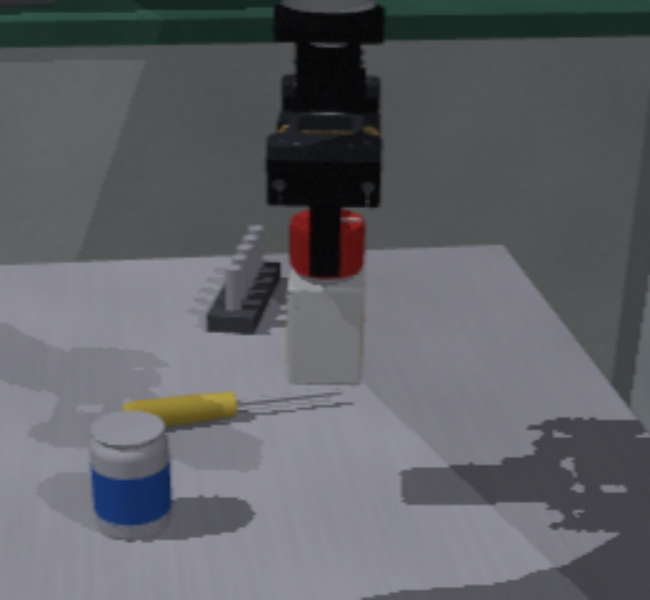

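```bash
python3 -m inch '[[-0.1,0.4,0,0,0,0],[-0.12,0.8,0,0,0,0],[-0.12,1,0,0,0,0],[-0.12,1,0,0,0,0],[-0.12,1,0,0,0,0]]';python3 -m inch '[[-0.12,1,0,0,0,0],[-0.12,1,0,0,0,0],[-0.12,1,0,0,0,0],[-0.12,0.8,0,0,0,0],[-0.12,0.5,0,0,0,0]]';python3 -m inch '[[0,0.2,0,0,0,-0.017],[0,0.1,0,0,0,-0.017],[0,0,0,0,0,0],[0,0,0,0,0,0]]';  python3 - <<'E'
from h import *
s=read_state();print(s["ee_pos"],s["eef_rot"],np.round(s["joint_positions"],2),s["ft_force"],s["torque"],s["width"])
print("yaw",np.degrees(2*np.arctan2(s["eef_rot"][1],s["eef_rot"][0])))
c=cam("side"); cv2.imwrite("pics/s3.png",cv2.resize(c["bgr"][150:450,150:450],None,fx=2,fy=2))
c=cam("wrist"); cv2.imwrite("pics/w3.png",c["bgr"])
E
```

```text
time: 7.15
ee_pos: [0.5853, 0.0282, 0.202]
eef_rot: [0.996, -0.093, -0.001, 0.0]
ft_force: [0.2, 0.1, -6.0]
width: 0.0536
time: 7.78
ee_pos: [0.5296, -0.1368, 0.202]
eef_rot: [0.996, -0.094, -0.001, 0.0]
ft_force: [0.3, 0.4, -6.3]
width: 0.0534
time: 8.28
ee_pos: [0.529, -0.1459, 0.2028]
eef_rot: [0.998, -0.057, -0.0, -0.0]
ft_force: [0.2, 0.2, -5.7]
width: 0.053
[ 0.52903929 -0.14585413  0.20279907] [ 9.98367438e-01 -5.71160120e-02 -4.63985826e-04 -6.04943026e-05] [ 0.7   0.23 -0.59  1.67  0.13  1.29 -1.6 ] [ 0.23393565  0.17182364 -5.67754717] [ 0.04765166 -0.00266719 -0.01782523] 0.05303113845890834
yaw -6.548577380116807
```

View pics/s3.png

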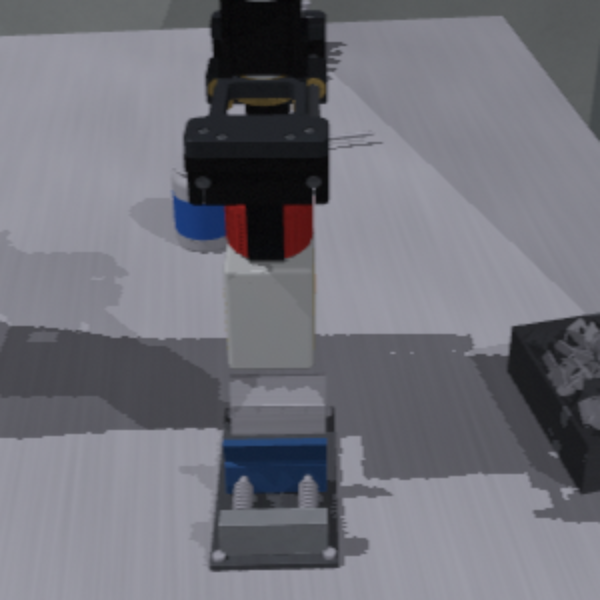

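View pics/w3.png

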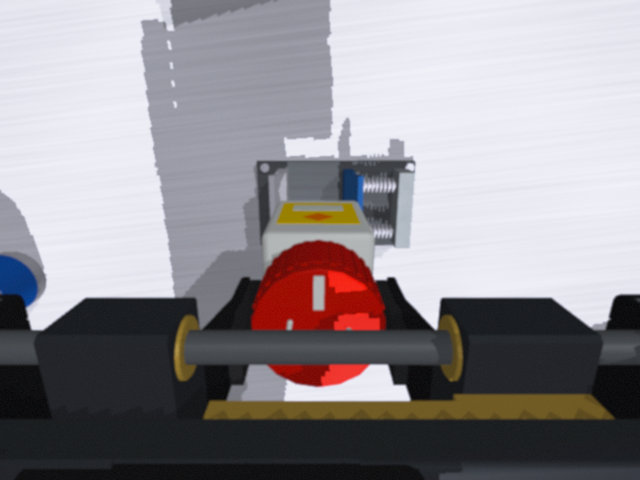

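```bash
python3 -m inch '[[0,0.035,0.3,0,0,0],[0,0,0.5,0,0,0],[0,0,0.4,0,0,0],[0,0,0,0,0,0]]';  python3 - <<'E'
from h import *
s=read_state();print(s["ee_pos"],s["ft_force"],s["torque"],s["width"],"yaw",np.degrees(2*np.arctan2(s["eef_rot"][1],s["eef_rot"][0])))
c=cam("side"); cv2.imwrite("pics/s4.png",cv2.resize(c["bgr"][200:450,180:430],None,fx=2.4,fy=2.4))
c=cam("wrist"); cv2.imwrite("pics/w4.png",c["bgr"])
E
```

```text
time: 8.88
ee_pos: [0.5284, -0.1471, 0.1536]
eef_rot: [0.998, -0.057, -0.001, -0.0]
ft_force: [0.1, -0.1, -5.5]
width: 0.0532
[ 0.52838528 -0.14708569  0.15363307] [ 0.06924262 -0.06701731 -5.497195  ] [ 0.01462547 -0.04198445 -0.02812063] 0.053244469231843214 yaw -6.492387248146845
```

View pics/s4.png

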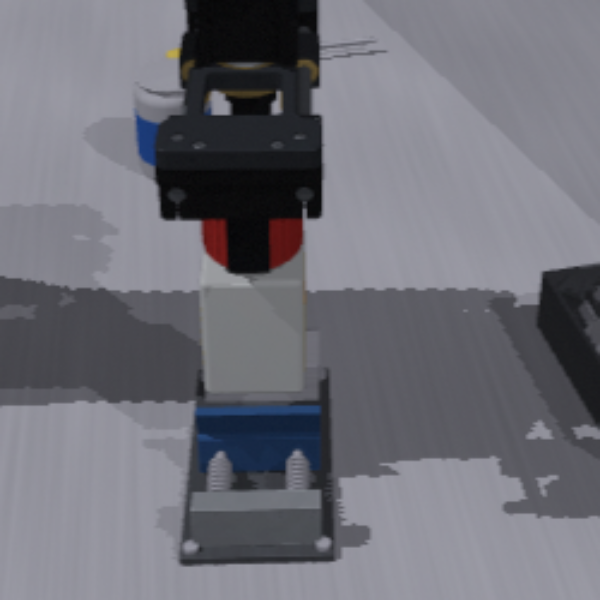

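View pics/w4.png

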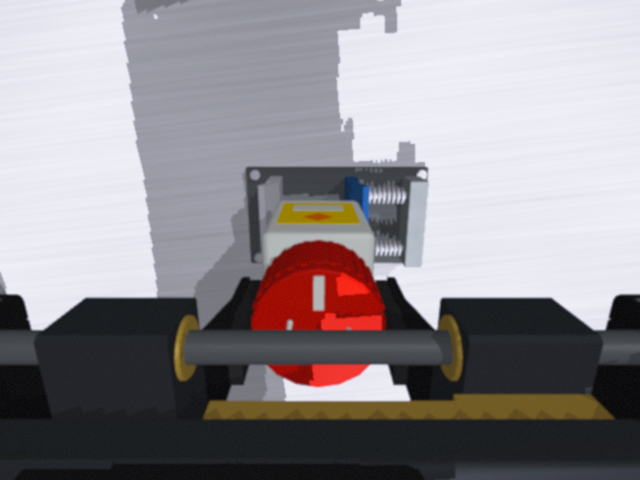

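```bash
python3 -m inch '[[0,0,0.2,0,0,0],[0,0,0.2,0,0,0],[0,0,0.2,0,0,0],[0,0,0,0,0,0]]'; python3 -m inch '[[0,0,0.2,0,0,0],[0,0,0.2,0,0,0],[0,0,0,0,0,0]]'; python3 - <<'E'
from h import *
s=read_state();print(s["ee_pos"],s["ft_force"],s["torque"],s["width"],"yaw",np.degrees(2*np.arctan2(s["eef_rot"][1],s["eef_rot"][0])))
c=cam("side"); cv2.imwrite("pics/s5.png",cv2.resize(c["bgr"][200:450,180:430],None,fx=2.4,fy=2.4))
E
```

```text
time: 9.48
ee_pos: [0.5293, -0.1465, 0.1306]
eef_rot: [0.998, -0.056, -0.0, -0.001]
ft_force: [0.5, 3.1, -6.5]
width: 0.0536
time: 9.85
ee_pos: [0.5288, -0.1471, 0.1141]
eef_rot: [0.998, -0.057, -0.001, -0.0]
ft_force: [0.4, 2.4, -8.2]
width: 0.0532
[ 0.52875729 -0.14707851  0.11413347] [ 0.3937709   2.37013433 -8.18093605] [ 0.93425722 -0.28346318  0.08759421] 0.053196911505522936 yaw -6.487583417624242
```

View pics/s5.png

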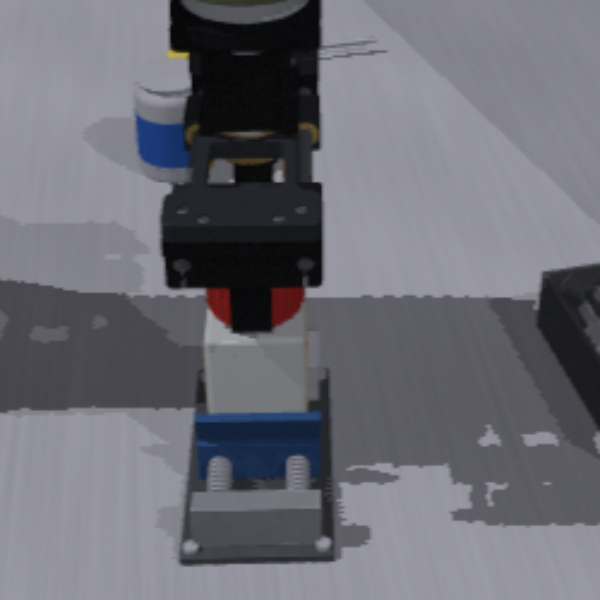

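```bash
python3 -m inch '[[0,0,0.2,0,0,0],[0,0,0.15,0,0,0],[0,0,0,0,0,0]]'; python3 -m inch '[[0,0,0.1,0,0,0],[0,0,0,0,0,0]]'; python3 - <<'E'
from h import *
s=read_state();print(s["ee_pos"],s["ft_force"],s["torque"],s["width"],"yaw",np.degrees(2*np.arctan2(s["eef_rot"][1],s["eef_rot"][0])))
E
```

```text
time: 10.28
ee_pos: [0.529, -0.1471, 0.1005]
eef_rot: [0.998, -0.057, -0.001, -0.0]
ft_force: [0.8, 3.8, -7.9]
width: 0.0534
time: 10.52
ee_pos: [0.5297, -0.1473, 0.0976]
eef_rot: [0.998, -0.057, 0.0, 0.0]
ft_force: [-0.2, 4.3, -2.5]
width: 0.0535
[ 0.52965824 -0.14731194  0.0975662 ] [-0.20990668  4.29304085 -2.50445837] [ 1.06508375 -0.10124911  0.05029687] 0.053459351591951816 yaw -6.491141365281563
```

```bash
python3 -m inch '[[0,0,0.05,0,0,0],[0,0,0,0,0,0]]'; python3 -m inch '[[0,0,0.05,0,0,0],[0,0,0,0,0,0]]'; python3 - <<'E'
from h import *
s=read_state();print(s["ee_pos"],s["ft_force"],s["torque"],s["width"],"yaw",np.degrees(2*np.arctan2(s["eef_rot"][1],s["eef_rot"][0])))
c=cam("side"); cv2.imwrite("pics/s6.png",cv2.resize(c["bgr"][200:450,180:430],None,fx=2.4,fy=2.4))
c=cam("wrist"); cv2.imwrite("pics/w6.png",c["bgr"])
E
```

```text
time: 10.78
ee_pos: [0.5302, -0.1473, 0.0966]
eef_rot: [0.998, -0.057, 0.001, 0.0]
ft_force: [-2.9, 4.5, 7.2]
width: 0.0534
time: 11.02
ee_pos: [0.5304, -0.1472, 0.0949]
eef_rot: [0.998, -0.057, 0.001, 0.0]
ft_force: [-2.4, 5.8, 8.8]
width: 0.0537
[ 0.53038354 -0.14717905  0.09490516] [-2.42163924  5.81293762  8.78499273] [1.26354538 0.66652531 0.07869575] 0.05373511260347134 yaw -6.479468096835987
```

View pics/s6.png

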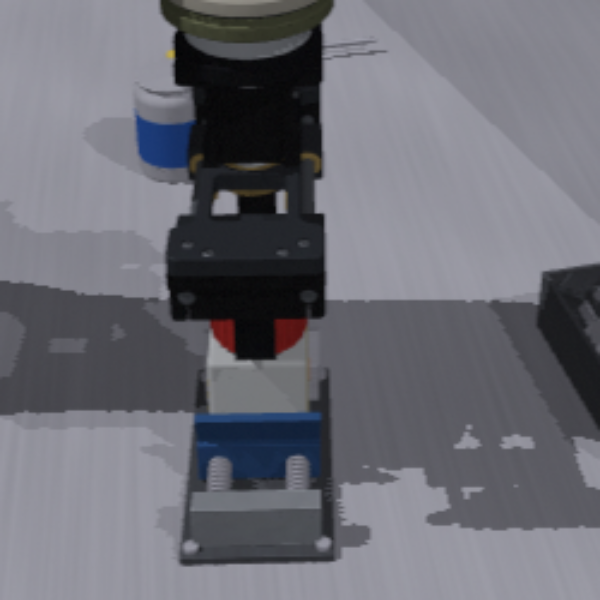

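View pics/w6.png

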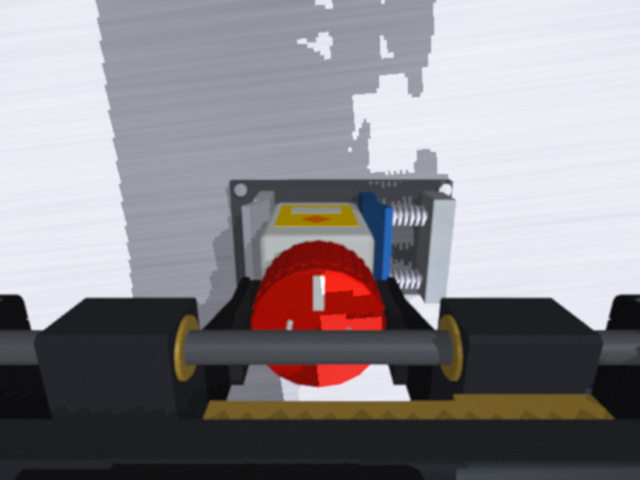

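```bash
python3 -m inch '[[0,-0.03,0,0,0,0],[0,0,0,0,0,0]]'; python3 - <<'E'
from h import *
s=read_state();print(s["ee_pos"],s["ft_force"],s["torque"],s["width"],"yaw",np.degrees(2*np.arctan2(s["eef_rot"][1],s["eef_rot"][0])))
for n in ("wrist","side","top"):
    c=cam(n); W=c["W"]; d=np.hypot(W[...,0]-.53,W[...,1]+.147); h=c["hsv"]
    m=(d<.042)&(W[...,2]>.06)&(W[...,2]<.1)&(h[...,1]<50)&(h[...,2]>90); z=W[m][:,2]
    print(n,m.sum(),np.percentile(z,[5,25,50,75,95]).round(4) if m.sum() else "")
    # label yellow / jaws gap
    b=(h[...,0]>100)&(h[...,0]<125)&(h[...,1]>140)&(abs(W[...,0]-.53)<.06)&(W[...,1]<-.14)&(W[...,1]>-.24)&(W[...,2]>.05)
    ex=np.array([np.cos(np.radians(-6.43)),np.sin(np.radians(-6.43))]);ey=np.array([-ex[1],ex[0]]);o=np.array([.5296,-.1445])
    q=(W[b][:,:2]-o)@ey*1000
    if len(q): print(" blue top y in o-frame",np.percentile(q,[3,50,97]).round(1), len(q))
E
```

```text
time: 11.38
ee_pos: [0.5304, -0.1464, 0.0949]
eef_rot: [0.998, -0.057, 0.001, 0.001]
ft_force: [-3.3, 3.9, 9.4]
width: 0.0533
[ 0.53037209 -0.14637164  0.09489447] [-3.32724476  3.90588886  9.35017016] [ 1.00961304  0.70448682 -0.02164428] 0.0533127140056795 yaw -6.491432346757973
wrist 2722 [0.0714 0.0809 0.0849 0.086  0.0869]
 blue top y in o-frame [-43.7 -39.3 -36.2] 1180
side 822 [0.062  0.0691 0.0777 0.0843 0.0866]
 blue top y in o-frame [-44.7 -42.4 -39.4] 274
top 0
```

```bash
python3 -m inch '[[0,-0.03,0,0,0,0],[0,0,0,0,0,0]]'; python3 - <<'E'
from h import *
s=read_state();print(s["ee_pos"],s["ft_force"],s["torque"],s["width"])
E
```

```text
time: 11.78
ee_pos: [0.5304, -0.146, 0.0949]
eef_rot: [0.998, -0.057, 0.001, 0.001]
ft_force: [-3.3, 1.1, 8.6]
width: 0.0533
[ 0.53035185 -0.14601783  0.09487753] [-3.32987885  1.11869687  8.64981382] [0.48452326 0.78600573 0.057209  ] 0.05331850133350286
```

```bash
python3 -m inch '[[-0.03,0,0.06,0,0,0],[0,0,0.04,0,0,0],[0,0,0,0,0,0]]'; python3 - <<'E'
from h import *
s=read_state();print(s["ee_pos"],s["ft_force"],s["torque"],s["width"])
E
```

```text
time: 12.15
ee_pos: [0.53, -0.146, 0.0915]
eef_rot: [0.998, -0.057, 0.002, 0.001]
ft_force: [-2.3, 2.6, 11.0]
width: 0.0532
[ 0.53001147 -0.14597139  0.09147335] [-2.34441524  2.55537297 10.97363757] [0.46314495 0.46474201 0.01263866] 0.0532321697496658
```

```bash
python3 -m inch '[[0,0,0.02,0,0,0],[0,0,0,0,0,-0.03],[0,0,0,0,0,-0.05],[0,0,0,0,0,0]]'; python3 - <<'E'
from h import *
s=read_state();print(s["ee_pos"],s["ft_force"],s["torque"],s["width"],"yaw",np.degrees(2*np.arctan2(s["eef_rot"][1],s["eef_rot"][0])))
c=cam("wrist"); cv2.imwrite("pics/w7.png",c["bgr"])
E
```

```text
time: 12.65
ee_pos: [0.5306, -0.1464, 0.0911]
eef_rot: [1.0, 0.027, 0.002, 0.002]
ft_force: [-1.0, 0.4, 12.0]
width: 0.0539
[ 0.53055123 -0.14638548  0.09109547] [-0.96274177  0.40981779 11.98843533] [0.15904569 0.17355074 0.00404381] 0.053889660764408494 yaw 3.138365001468937
```

View pics/w7.png

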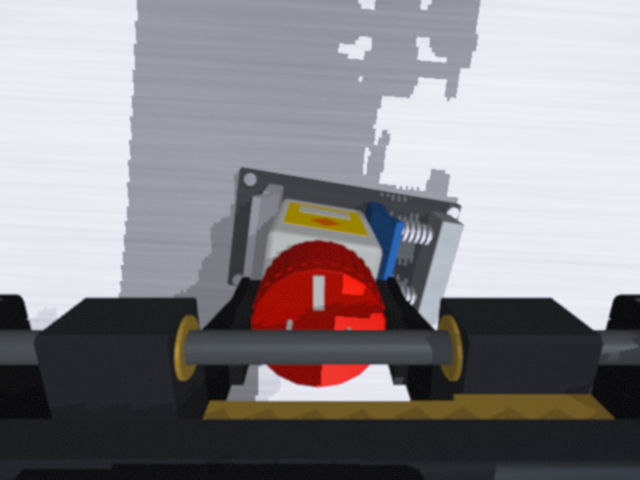

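The cap turns with the fingers and its bar stays at column 318. The bottle stays square in the clamp, with its label turned along with the jaws. I'll keep turning.

```bash
python3 -m inch '[[0,0,0,0,0,-0.06],[0,0,0,0,0,-0.06],[0,0,0,0,0,-0.06],[0,0,0,0,0,-0.06],[0,0,0,0,0,0]]'; python3 - <<'E'
from h import *
s=read_state();print(s["ee_pos"],s["ft_force"],s["torque"],s["width"],"yaw",np.degrees(2*np.arctan2(s["eef_rot"][1],s["eef_rot"][0])))
c=cam("wrist"); cv2.imwrite("pics/w8.png",c["bgr"])
E
```

```text
time: 13.32
ee_pos: [0.5308, -0.1467, 0.0911]
eef_rot: [0.961, 0.275, 0.002, 0.002]
ft_force: [0.6, -0.1, 12.3]
width: 0.0536
[ 0.53077013 -0.14665363  0.09111923] [ 0.61858783 -0.07434857 12.32521759] [ 0.06832715 -0.00940629  0.04127929] 0.053553657664726036 yaw 31.943202730441037
```

View pics/w8.png

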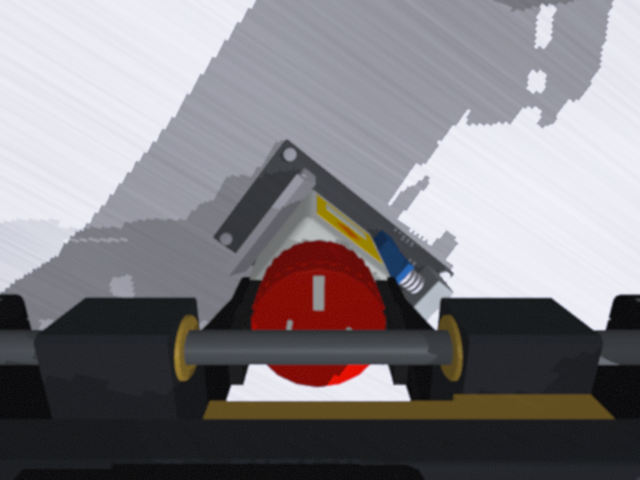

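```bash
python3 -m inch '[[0,0,0,0,0,-0.06],[0,0,0,0,0,-0.06],[0,0,0,0,0,-0.06],[0,0,0,0,0,-0.03],[0,0,0,0,0,0]]'; python3 - <<'E'
from h import *
s=read_state();print(s["ee_pos"],s["eef_rot"],s["ft_force"],s["torque"],s["width"],"yaw",np.degrees(2*np.arctan2(s["eef_rot"][1],s["eef_rot"][0])))
c=cam("wrist"); cv2.imwrite("pics/w9.png",c["bgr"])
E
```

```text
time: 14.0
ee_pos: [0.5308, -0.1466, 0.0911]
eef_rot: [0.878, 0.478, 0.002, 0.003]
ft_force: [1.5, -0.8, 12.2]
width: 0.0534
[ 0.53082529 -0.14662876  0.09114991] [0.87846486 0.47779686 0.00154405 0.00269607] [ 1.46672863 -0.76281507 12.21238359] [-0.01346331 -0.05754351  0.10528947] 0.05342982094214975 yaw 57.08352034562555
```

View pics/w9.png

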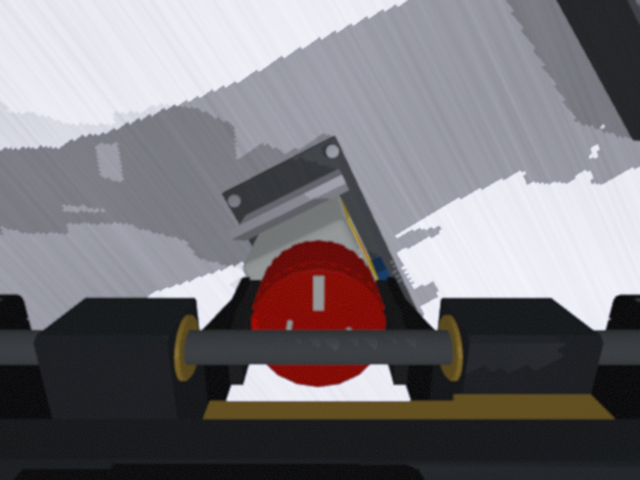

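```bash
python3 -m inch '[[0,0,-0.1,0,0,0],[0,0,-0.15,0,0,0],[0,0,-0.2,0,0,0],[0,0,0,0,0,0]]'; python3 - <<'E'
from h import *
s=read_state();print(s["ee_pos"],s["eef_rot"],s["ft_force"],s["torque"],s["width"])
c=cam("side"); cv2.imwrite("pics/s10.png",cv2.resize(c["bgr"][180:430,180:430],None,fx=2.4,fy=2.4))
E
```

```text
time: 14.55
ee_pos: [0.5288, -0.1455, 0.1072]
eef_rot: [0.879, 0.478, 0.0, 0.001]
ft_force: [1.7, -0.9, 0.7]
width: 0.0536
[ 0.52884728 -0.14546536  0.10721138] [8.78530324e-01 4.77685943e-01 2.00235693e-04 7.54176681e-04] [ 1.6542407  -0.87325535  0.71998967] [-0.28113831 -0.50535529 -0.05018603] 0.05358542174858402
```

View pics/s10.png

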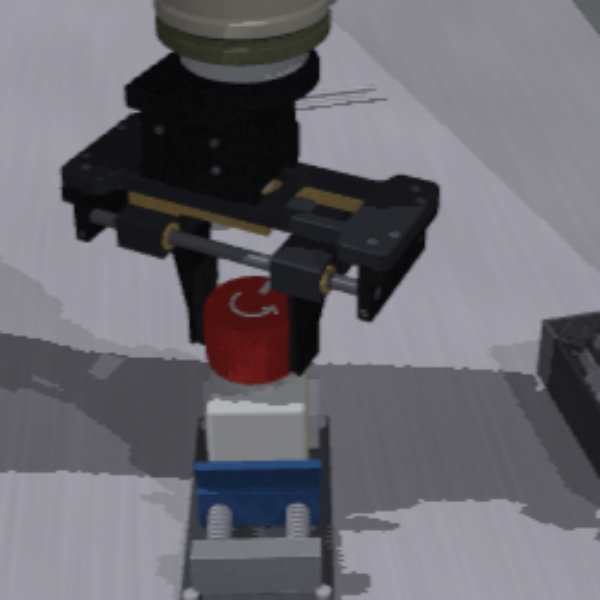

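```bash
python3 -m inch '[[0,0.04,0,0,0,0],[0,0,-0.2,0,0,0],[0,0,-0.3,0,0,0],[0,0,-0.4,0,0,0],[0,0,-0.4,0,0,0]]'; python3 -m inch '[[0,0,-0.2,0,0,0],[0,0,-0.08,0,0,0],[0,0,0,0,0,0],[0,0,0,0,0,0]]'; python3 - <<'E'
from h import *
s=read_state();print(s["ee_pos"],s["eef_rot"],s["ft_force"],s["torque"],s["width"],np.abs(s["joint_vel"]).max())
for n in("side","wrist","top"):
    c=cam(n); cv2.imwrite(f"pics/{n}11.png",c["bgr"] if n!="side" else cv2.resize(c["bgr"][130:430,180:430],None,fx=2,fy=2))
E
```

```text
time: 15.22
ee_pos: [0.5301, -0.1456, 0.1601]
eef_rot: [0.878, 0.478, 0.0, 0.0]
ft_force: [0.2, 0.9, -0.4]
width: 0.0534
time: 15.72
ee_pos: [0.5296, -0.1456, 0.1693]
eef_rot: [0.878, 0.478, -0.0, -0.0]
ft_force: [0.0, -0.4, -1.1]
width: 0.0534
[ 0.52960065 -0.14561848  0.1692562 ] [ 8.78381379e-01  4.77960269e-01 -2.44430174e-04 -2.73352565e-04] [ 0.04019889 -0.3623553  -1.13480424] [ 0.00169758 -0.0375434   0.0121962 ] 0.053413411687860034 0.0009329993394730284
```

View pics/side11.png

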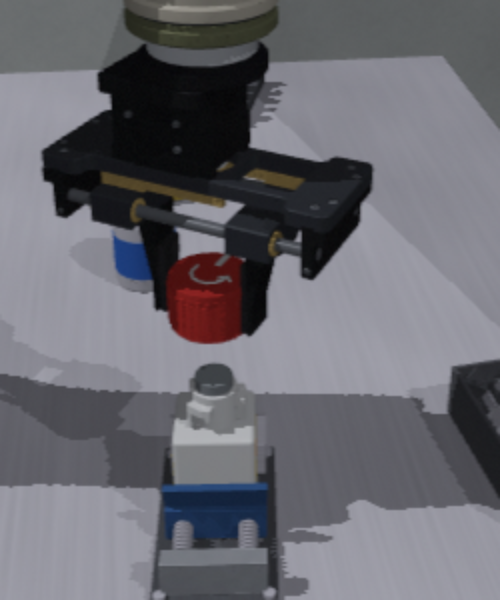

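View pics/wrist11.png

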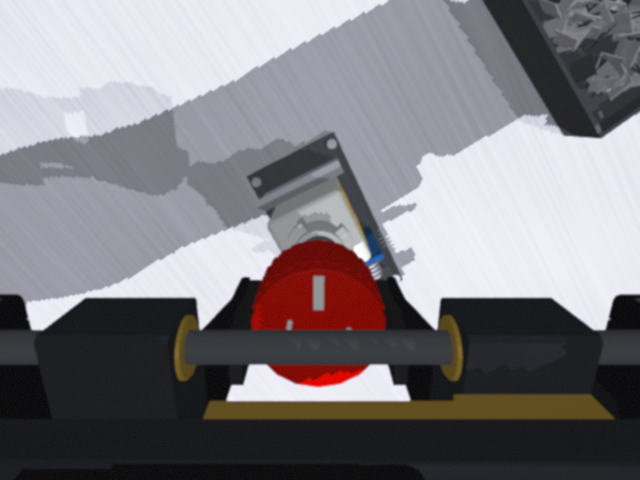

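View pics/top11.png

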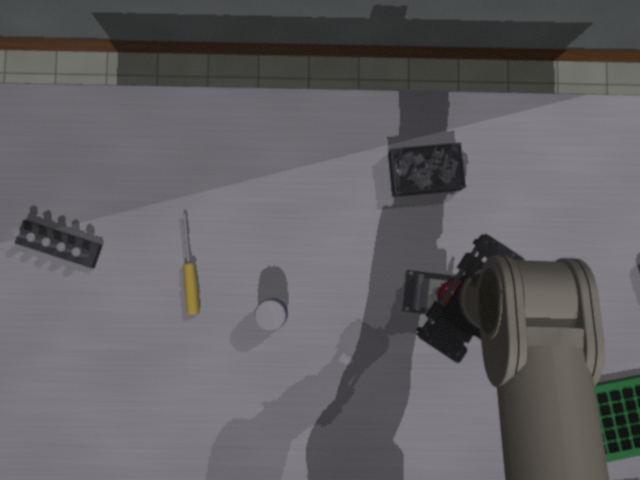

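The cap is off. The side view shows the open neck at (213,378) with the cap clear above it, and the bottle between the jaws. I'll check the heights and whether the bottle is still seated.

```bash
python3 - <<'E'
from h import *
c=cam("side"); W=c["W"]; m=red(c); k=big(m); mm=np.zeros((480,640),np.uint8); cv2.drawContours(mm,[k],-1,1,-1)
P=W[(mm>0)&(np.hypot(W[...,0]-.53,W[...,1]+.146)<.035)]; print("cap z",np.percentile(P[:,2],[1,99]).round(4),"x",np.percentile(P[:,0],[1,99]).round(4))
d=np.hypot(W[...,0]-.53,W[...,1]+.146)
for a in (.03,.06,.08,.09,.1,.105,.11,.115,.12):
    s=(d<.035)&(W[...,2]>a-.0025)&(W[...,2]<a+.0025); print(a,s.sum(),np.round([W[s][:,0].min(),W[s][:,0].max(),W[s][:,1].min()],4) if s.sum() else"")
c=cam("wrist"); W=c["W"]; h=c["hsv"]; d=np.hypot(W[...,0]-.53,W[...,1]+.146)
s=(d<.042)&(d>.024)&(W[...,2]>.06)&(W[...,2]<.1)&(h[...,1]<60); z=W[s][:,2]; print("shoulder",s.sum(),np.percentile(z,[50,75,90,95]).round(4))
q=W[s&(W[...,2]>.083)]; rr=cv2.minAreaRect((q[:,:2]*1000).astype(np.float32)); print(np.round(rr[0],1),np.round(rr[1],1),rr[2])
print(read_state()["time"])
E
```

```text
cap z [0.1663 0.2018] x [0.504  0.5481]
0.03 1 [ 0.5173  0.5173 -0.1767]
0.06 86 [ 0.5063  0.5495 -0.1769]
0.08 93 [ 0.5015  0.5482 -0.1776]
0.09 93 [ 0.5086  0.5541 -0.1641]
0.1 71 [ 0.5113  0.5508 -0.1696]
0.105 162 [ 0.5114  0.5517 -0.1693]
0.11 107 [ 0.5148  0.5503 -0.1645]
0.115 83 [ 0.516   0.5438 -0.1631]
0.12 202 [ 0.5179  0.5427 -0.161 ]
shoulder 2118 [0.0855 0.0863 0.0868 0.0871]
[ 529.5 -145.7] [54.6 55.9] 83.21975708007812
15.975
```

```bash
python3 -c "
from bench import close_job
print(close_job())"
```

```text
the job is handed in; nothing more can be done
None
```

I carried out the whole job and handed it in at about 16 s of the 45 s allowed. The bottle is in the clamp and the gripper is holding the cap above it. The hand-in gives no verdict, so my own checks below are the only confirmation.

- **Clamping:** I lifted the bottle by its locked cap and pushed it down between the jaws, which opened the blue jaw by about 5 mm. Shoulder height measured 86 mm both when I pushed it in and at the end, which is what a fully seated bottle should show. It stands square to the clamp within about 0.5°.
- **Uncapping:** I pressed the cap down about 5 mm (12 N) and turned it 64° anticlockwise, and it lifted off without snagging. During the turn the bottle stayed square in the clamp.
- **End state:** The cap is held still and level at a 53.4 mm grip, with its middle about 72 mm above the neck. Its underside is about 54 mm above the neck. I took "7 cm above the open neck" to mean the middle of the cap.
- **Bystanders:** In the last top picture the grease tin, screwdriver and bin of clips are where they started.

One reading did not fit. The side camera picked up points about 8 mm above where the top of the neck should be. I took these to be the sprung insert in the neck opening, because the shoulder height agreed with a seated bottle.

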